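# Set the watering selector to the seedling line and start it

## Task

On the grey watering controller, gently push the upright red tab of the round selector, from one side and without pinching it, until its red pointer points at the middle of the green mark (the seedling tray's line). Then press the yellow start button fully down and let it come back up. Leave the pot, vase, saucer and dibber where they are.

Things in the scene. Friction and masses are not known exactly. Their poses are not given: they have to be found in the camera images.
- panel: Watering controller: grey box 210 x 320 x 50 mm (x, y, z), screwed to the bench, brass outlets on its +x side; it cannot move. Origin: centre of its underside; its pose and yaw vary. On its top: a white dial plate (radius 98 mm, 4 mm thick) with the selector, and the start button. A black bar on the plate marks OFF.
- dial_axis (a point): The selector's vertical axis, at the top face of the white dial plate (54 mm above the bench).
- selector (a joint): Angle of the selector in rad, growing anticlockwise seen from above. Its four positions are -0.785, 0 (OFF), 0.785 and 1.571; it starts at or up to 0.2 rad either side of OFF. It turns freely between hard ends 0.3 rad beyond the outer positions (not the full circle), has no sprung stops, and friction holds it wherever it is left. Takes about 3 to 4 N at the tab. The rotor is a black disc of radius 50 mm whose top lies 16 mm above the dial plate.
- pointer (a point): Point straight out along the selector's red pointer (a low nose that ends 79 mm from the axis), 82 mm from the axis, which lies over a mark's centre when that position is selected exactly. It points the same way as the tab.
- tab_top (a point): Centre of the top of the upright red tab, 54 mm from the axis, 52 mm above the dial plate. The tab is 32 mm long along the radius (38 to 70 mm from the axis), 12 mm thick across it, and stands 36 mm above the rotor's top. Only this fin stands out of the rotor, apart from a flat steel cap (radius 16 mm, 6 mm high) at the centre.
- mark_green: Flat green disc, 22 mm across and 2 mm thick, fixed on the dial plate 82 mm from the axis at one of the three positions other than OFF (which one varies). Origin: centre of its underside.
- mark_orange: The same disc in orange, at another position.
- mark_blue: The same disc in blue, at the remaining position.
- start (a joint): Travel of the start button in m: 0 up, 0.006 fully down; spring, about 5 N when fully down, returns by itself.
- start_top (a point): Centre of the top of the yellow round start button (28 mm across, in a black housing on the controller's top, 155 mm from the dial axis). It is pressed straight down.
- pot: Terracotta flower pot, 90 mm across the rim, 85 mm high, loose. Origin: centre of its underside.
- vase: Clear glass vase, 72 mm across, 160 mm high, loose. Origin: centre of its underside.
- saucer: Black plastic saucer, 110 mm across, 18 mm high, loose. Origin: centre of its underside.
- dibber: Aluminium dibber lying flat on the bench, 200 mm long along its x axis, 18 mm thick, with a 94 mm cross handle at its +x end. Origin: under the middle of its shaft.

How it is judged:
By the outcome, as a careful person would: the job done as asked, in the order asked, and still so for the second after the job is handed in, with the robot touching nothing.
It also fails if it takes over 48 s, if anything falls off the work surface, if the arm or the gripper's body presses on something with over 40 N, if the wrist force passes 120 N, or if a joint passes its speed limit or range.

## Robot

A 6-joint arm with a two-finger parallel gripper is mounted at the origin on the work surface. World frame = base frame: x ahead of the robot, y to its left, z up, the work surface at z = 0. Lengths are in m, angles in rad, forces in N, time in s.
With the tool pointing down it reaches from about 0.3 to 0.85 m from the base axis. Payload 5.4 kg.
Tool frame: the origin (TCP) lies midway between the tips of the shut fingers; the grasp point (between the pads) lies 19 mm behind it; z points along the fingers, y is the line along which they close (so a half turn about z gives the same grasp; the last joint's range is limited). The gripper opens to 85 mm and grips with 20 to 120 N. Pads are 22 mm wide; open, the fingers measure 114 mm over their backs; the gripper's body (76 mm by 85 mm) begins 54 mm behind the grasp point. The pads swing forward as they close: fully open they stand 13 mm farther back than shut.
Start: joints at [-1.337, 0.158, 1.597, -0, 1.386, -0.21], TCP at [0.247, -0.519, 0.2] pointing down, gripper open.
Joint ranges: [-2.91, 2.91], [-0.94, 2.29], [0.18, 2.7], [-1.29, 4.43], [0.17, 2.64], [-3, 3]. Speed limits (rad/s): [2.57, 2.57, 3.14, 3.14, 3.14, 3.14].

## Interface

Orientations are given as a rotation vector (axis times angle).
In Python, from bench import * gives the robot as it stands.
- The arm moves only by the tool step_arm, never from a script. Its argument "series" is a list of rows, each an object of numbers: "wx", "wy", "wz": the turn, a rotation vector about the tool's x, y, z in degrees; "tx", "ty", "tz": the shift along the tool's x, y, z in cm; "hand": the opening, from 0 (shut) to 1 (fully open). In form: [{"wx": .., "wy": .., "wz": .., "tx": .., "ty": .., "tz": .., "hand": ..}, ...]. A call has exactly 5 rows; each row shifts and turns the commanded pose from where the row before left it, along the tool's axes as they then stand; what a row does not reach is not made up. A row lasts 1/10 s, in which the tool goes at most 50 mm and 8.59 degrees, less where a joint would pass 70% of its speed; a pose out of reach is approached as far as the arm can. A call is refused whole if a number of a shift passes 5 or a number of a turn 8.59, either way. A call with a gripper value outside its range is refused whole. The fingers move at their own pace and stop on an object; "force" is the grip in N (left out, the last holds). Time passes only in rows, so rows that do not move let the fingers close, or fill a call up. It gives the time, the measured TCP pose, the force, the opening and the grip force at its end, in the units of the state.
- read_state(): the state, without advancing time (a new reading comes with each control period).
- snapshot(name): name is "scene" or "top" or "wrist"; returns a dict with "pixels" (384x512x3 uint8, blue, green, red), "depth" (384x512 float32, m along the optical axis (not along the pixel's ray), 0 where there is no reading), "fx", "fy", "cx", "cy" (pixels), "dist_coeffs" ([k1, k2, p1, p2, k3] as OpenCV has them; the pictures are not rectified), "world_to_cam" (4x4, takes a point from world to camera coordinates); the wrist camera has in their place "hand_eye" (4x4, takes a point from camera to tool coordinates, whose origin is the TCP and whose axes are the flange's). Camera axes: x right, y down, z forward; pixel columns grow to the right and rows downward; lengths in m; the calibration is good to about 2 mm. A picture is of the moment at which its call begins: read the wrist's pose just before it.
- close_job(): hands the job in; it is judged then, once.
Trained networks look in a picture, given as the dict that the camera call returned (one of the last four; its "shot" number tells which), for a name from the list of things; names that differ only in an ending like _2 or _b are one class to them, and where a whole thing is asked for, a point or a joint stands for the part that bears it (a point fixed in the world has none). Each returns a list of dicts, best first, with "confidence" (0 to 1); they miss things now and then, are a little off and sometimes report something else, mostly with a low value. They report only what shows in the picture. A call takes as long as a camera call.
- recognise(picture, target): "extent" ([left, top, right, bottom] in pixels, round what is visible of it).
- masks_of(picture, target): "region" (384x512 bool, what is visible of it) and "extent" ([left, top, right, bottom] in pixels, round what is visible of it).
The state is a dict: "clock": time; "joint_positions": joint angles; "qd": joint speeds; "tau": joint torques, N m; "eef_pos": TCP position; "orientation": TCP orientation; "ft_force": force on the tool from outside, world axes, zero at the start; "torque": the same for the moment, N m; "opening": opening from 0.0 (shut) to 1.0 (fully open); "grasp_force": force on a finger pad.
Only numpy, scipy, OpenCV 4.12 (cv2) and the standard library are available. Lean on these libraries where they do the work, as an engineer would, in place of code of your own. Each camera call takes 0.05 s, during which the arm holds its last target. There are 200 camera calls.

## Working session

There is one attempt and no reset: what is moved stays moved. The work goes in short steps, Python scripts to look and compute and a tool call to move; the robot and the scene stay as the last step left them, time stands still between calls to the robot, and variables do not carry over. Pictures are saved under pics/ and viewed, at most 10 in all, crops included, and the job is handed in when it is done.

Besides the shell and the picture viewer there is one more tool, called after ">>>" by a JSON object that holds its "fn" and its "kwargs", one argument or row to a line. step_arm: Moves the arm, as the interface text tells. Its arguments: {"type":"object","properties":{"series":{"type":"array"},"force":{"type":"number"}},"required":["series"]}

```bash
mkdir -p pics
cat > h.py <<'E'
from bench import *
import numpy as np, cv2
from scipy.spatial.transform import Rotation as R
def cam2world(p,st=None):
    if 'world_to_cam' in p: return np.linalg.inv(np.array(p['world_to_cam']))
    T=np.eye(4);T[:3,:3]=R.from_rotvec(st['orientation']).as_matrix();T[:3,3]=st['eef_pos']
    return T@np.array(p['hand_eye'])
def ray(p,uv,z,T):
    K=np.array([[p['fx'],0,p['cx']],[0,p['fy'],p['cy']],[0,0,1]])
    n=cv2.undistortPoints(np.array([[uv]],float),K,np.array(p['dist_coeffs'],float))[0,0]
    d=T[:3,:3]@np.array([n[0],n[1],1]);o=T[:3,3]
    return o+d*(z-o[2])/d[2]
def cen(m):
    ys,xs=np.nonzero(m);return xs.mean(),ys.mean()
E
python3 - <<'E'
from h import *
s=read_state();print(s)
ims=[]
p=snapshot('top');T=cam2world(p);print('campos',T[:3,3])
cv2.imwrite('pics/top.png',p['pixels'])
for n,z in [('mark_green',.056),('mark_orange',.056),('mark_blue',.056),('start_top',.07),('selector',.07),('tab_top',.106),('panel',.05),('pot',.08),('vase',.16),('saucer',.018),('dibber',.018)]:
    r=masks_of(p,n)
    for q in r[:2]:
        u=cen(q['region']);print(n,round(q['confidence'],2),np.round(q['extent']),np.round(u),q['region'].sum(),np.round(ray(p,u,z,T),3))
q=snapshot('scene');cv2.imwrite('pics/scene.png',q['pixels'])
E
```

```text
{'clock': 0.0, 'joint_positions': array([-1.33709646e+00,  1.59060816e-01,  1.59826244e+00,  2.96532744e-06,
        1.38621971e+00, -2.10092428e-01]), 'qd': array([ 0.00111177, -0.00085261,  0.0008611 ,  0.00047435, -0.00026719,
       -0.00051245]), 'tau': array([ 9.66868683e-04, -3.96007669e+01, -3.31425548e+01, -1.36092817e-04,
        8.41256347e-03,  1.61566129e-05]), 'eef_pos': array([ 0.2467115 , -0.51863205,  0.19929523]), 'orientation': array([-3.06266456e+00, -6.90970655e-01,  3.15631559e-05]), 'ft_force': array([-0.0923543 , -0.45267952,  0.14170778]), 'torque': array([ 0.01144261, -0.05823618,  0.06720128]), 'grasp_force': 0.0, 'opening': 1.004232772780571}
campos [0.42433207 0.00834802 1.01091499]
mark_green 0.61 [234. 236. 244. 246.] [240. 238.] 59 [0.526 0.07  0.056]
mark_green 0.47 [184. 198. 231. 258.] [204. 223.] 1921 [0.551 0.148 0.056]
mark_orange 0.58 [211. 252. 223. 261.] [217. 259.] 54 [0.479 0.113 0.056]
selector 0.84 [183. 198. 229. 258.] [204. 223.] 1862 [0.55  0.146 0.07 ]
tab_top 0.95 [179. 199. 234. 261.] [204. 224.] 1900 [0.544 0.14  0.106]
panel 0.89 [150. 171. 308. 280.] [231. 225.] 14322 [0.554 0.092 0.05 ]
pot 0.77 [ 90. 199. 138. 247.] [115. 225.] 1598 [0.529 0.33  0.08 ]
vase 0.78 [326. 152. 373. 198.] [347. 173.] 1483 [ 0.659 -0.132  0.16 ]
saucer 0.96 [315. 228. 369. 277.] [342. 252.] 1975 [ 0.52  -0.154  0.018]
dibber 0.61 [189. 124. 274. 164.] [219. 146.] 864 [0.738 0.14  0.018]
```

Run:
```python
import cv2
a=cv2.imread('pics/top.png')[110:290,80:390];cv2.imwrite('pics/topc.png',cv2.resize(a,(775,450),interpolation=cv2.INTER_CUBIC))
```

```text
(no output)
```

View pics/topc.png

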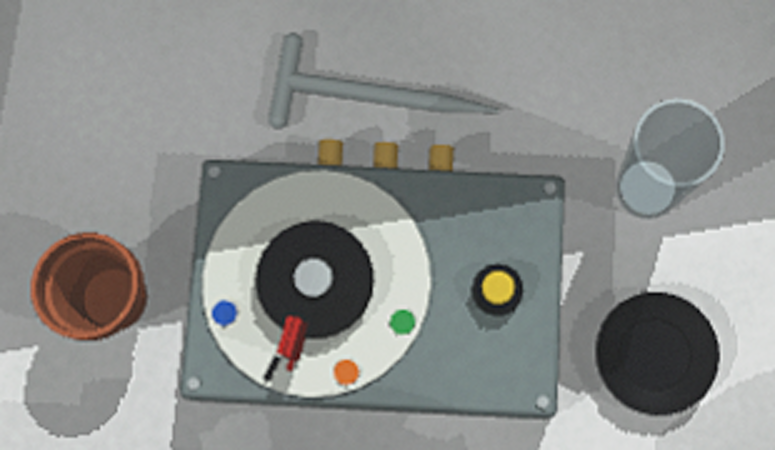

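View pics/scene.png

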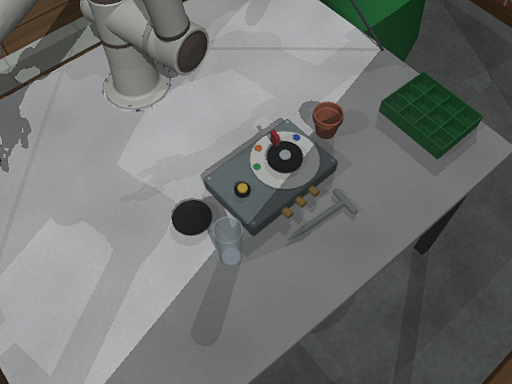

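The top view (2.5x crop) shows blue at (224,312), OFF bar (272,368), tab (290,340), orange (346,371), green (402,322) and button (498,288). Going anticlockwise from above, green is the last position (1.571).

```bash
cat > m.py <<'E'
from h import *
from scipy.optimize import least_squares
def blob(hsv,lo,hi,roi):
    m=cv2.inRange(hsv,lo,hi);k=np.zeros_like(m);l,t,r,b=roi;k[t:b,l:r]=m[t:b,l:r]
    n,_,st,c=cv2.connectedComponentsWithStats(k);
    if n<2:return None
    i=1+np.argmax(st[1:,4]);return c[i],st[i,4]
def measure(p,T,roi):
    hsv=cv2.cvtColor(p['pixels'],cv2.COLOR_BGR2HSV)
    out={}
    for n,lo,hi,z in [('green',(45,80,50),(85,255,255),.056),('orange',(8,120,120),(18,255,255),.056),('blue',(100,120,80),(130,255,255),.056),('yellow',(20,110,110),(35,255,255),.07),('red',(0,150,60),(5,255,255),.09),('red2',(174,150,60),(180,255,255),.09)]:
        b=blob(hsv,lo,hi,roi)
        if b: out[n]=ray(p,b[0],z,T)[:2];print(n,np.round(b[0],1),b[1],np.round(out[n],4))
    return out
def fit(g,o,b):
    # axis & OFF heading from marks at 90,45,-45 deg
    P=np.array([g,o,b]);a=np.array([np.pi/2,np.pi/4,-np.pi/4])
    f=lambda v:(v[:2]+.082*np.c_[np.cos(a+v[2]),np.sin(a+v[2])]-P).ravel()
    r=least_squares(f,[P[:,0].mean(),P[:,1].mean(),3.6]);return r.x,np.abs(r.fun).max()
E
python3 - <<'E'
from m import *
p=snapshot('top');T=cam2world(p)
o=measure(p,T,(150,165,310,285))
print(fit(o['green'],o['orange'],o['blue']))
for n,uv in [('start',(80+498/2.5,110+288/2.5))]: 
    d=p['depth'][int(uv[1]),int(uv[0])];print(n,uv,'z',1.011-d)
E
```

```text
green [240.6 238.3] 73 [0.5262 0.0679]
orange [218.  258.5] 73 [0.48   0.1109]
blue [169.2 234.7] 68 [0.5207 0.2193]
yellow [278.9 224.5] 141 [ 0.5605 -0.0101]
red [195.7 245. ] 103 [0.5012 0.1554]
red2 [199. 251.] 1 [0.4896 0.1473]
(array([0.55474175, 0.14479449, 2.78415679]), np.float64(0.0001809254840707819))
start (279.2, 225.2) z 0.06816137
```

>>> {"fn": "step_arm", "kwargs": {
  "series": [
    {"tx": 2.7, "ty": -2.6, "hand": 0},
    {"tx": 2.7, "ty": -2.6, "hand": 0},
    {"tx": 2.7, "ty": -2.6, "hand": 0},
    {"tx": 2.7, "ty": -2.6, "hand": 0},
    {"tx": 2.7, "ty": -2.6, "hand": 0}
  ],
  "force": 20
}}

```text
schema error: expected keys wx, wy, wz, tx, ty, tz, hand
```

>>> {"fn": "step_arm", "kwargs": {
  "series": [
    {"tx": 2.7, "ty": -2.6, "hand": 0},
    {"tx": 2.7, "ty": -2.6, "hand": 0},
    {"tx": 2.7, "ty": -2.6, "hand": 0},
    {"tx": 2.7, "ty": -2.6, "hand": 0},
    {"tx": 2.7, "ty": -2.6, "hand": 0}
  ]
}}

```text
schema error: expected keys wx, wy, wz, tx, ty, tz, hand
```

>>> {"fn": "step_arm", "kwargs": {
  "series": [
    {"tx": 2.7, "ty": -2.6, "hand": 0},
    {"tx": 2.7, "ty": -2.6, "hand": 0},
    {"tx": 2.7, "ty": -2.6, "hand": 0},
    {"tx": 2.7, "ty": -2.6, "hand": 0},
    {"tx": 2.7, "ty": -2.6, "hand": 0}
  ]
}}

```text
schema error: expected keys wx, wy, wz, tx, ty, tz, hand
```

>>> {"fn": "step_arm", "kwargs": {
  "series": [
    {"wz": -7.6, "hand": 0},
    {"wz": -7.6, "hand": 0},
    {"wz": -7.6, "hand": 0},
    {"wz": -7.6, "hand": 0},
    {"wz": -7.6, "hand": 0}
  ]
}}

```text
schema error: expected keys wx, wy, wz, tx, ty, tz, hand
```

>>> {"fn": "step_arm", "kwargs": {
  "series": [
    {"wz": -7.6, "hand": 0},
    {"wz": -7.6, "hand": 0},
    {"hand": 0},
    {"hand": 0},
    {"hand": 0}
  ]
}}

```text
schema error: expected keys wx, wy, wz, tx, ty, tz, hand
```

```bash
cat >> m.py <<'E'
def tool(st): return R.from_rotvec(st['orientation']).as_matrix()
def delta(st,xy,z,hx):
    M=tool(st);d=np.array([*xy,z])-st['eef_pos'];h=np.arctan2(M[1,0],M[0,0])
    print('pos',np.round(st['eef_pos'],4),'xhead',round(h,3),'op',round(st['opening'],2),'tool cm',np.round(M.T@d*100,2),'wz',round(-np.degrees(hx-h),1),'zax',np.round(M[:,2],3),'F',np.round(st['ft_force'],1))
E
python3 - <<'E'
from m import *
st=read_state();p=snapshot('wrist');T=cam2world(p,st)
delta(st,(.5075,.1838),.12,1.374)
cv2.imwrite('pics/w1.png',p['pixels'])
o=measure(p,T,(0,0,512,384))
if {'green','orange','blue'}<=set(o): print(fit(o['green'],o['orange'],o['blue']))
E
```

```text
pos [ 0.2469 -0.5193  0.2003] xhead 0.444 op 1.0 tool cm [ 53.73 -52.31   8.03] wz -53.3 zax [ 0. -0. -1.] F [-0.   0.2  0. ]
orange [509.5 193. ] 2 [ 0.3455 -0.7875]
```

View pics/w1.png

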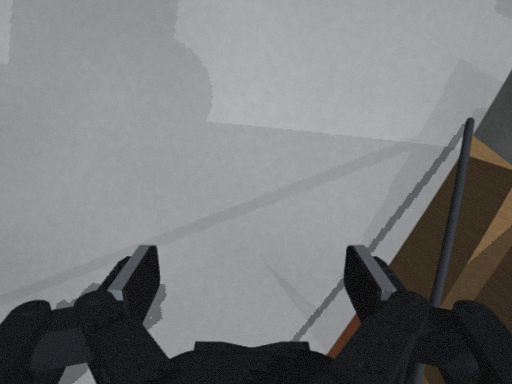

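The moves were refused because every key is required, so the arm hasn't moved. The wrist view shows only the bench edge. I'll resend with full rows.

>>> {"fn": "step_arm", "kwargs": {
  "series": [
    {"wx": 0, "wy": 0, "wz": 0, "tx": 2.7, "ty": -2.6, "tz": 0, "hand": 0},
    {"wx": 0, "wy": 0, "wz": 0, "tx": 2.7, "ty": -2.6, "tz": 0, "hand": 0},
    {"wx": 0, "wy": 0, "wz": 0, "tx": 2.7, "ty": -2.6, "tz": 0, "hand": 0},
    {"wx": 0, "wy": 0, "wz": 0, "tx": 2.7, "ty": -2.6, "tz": 0, "hand": 0},
    {"wx": 0, "wy": 0, "wz": 0, "tx": 2.7, "ty": -2.6, "tz": 0, "hand": 0}
  ],
  "force": 20
}}

```text
clock: 1.25
eef_pos: [0.3133, -0.3426, 0.2004]
orientation: [3.064, 0.691, 0.0]
ft_force: [0.6, -0.6, 0.8]
opening: 0.144
grasp_force: 0.0
```

>>> {"fn": "step_arm", "kwargs": {
  "series": [
    {"wx": 0, "wy": 0, "wz": 0, "tx": 2.7, "ty": -2.6, "tz": 0, "hand": 0},
    {"wx": 0, "wy": 0, "wz": 0, "tx": 2.7, "ty": -2.6, "tz": 0, "hand": 0},
    {"wx": 0, "wy": 0, "wz": 0, "tx": 2.7, "ty": -2.6, "tz": 0, "hand": 0},
    {"wx": 0, "wy": 0, "wz": 0, "tx": 2.7, "ty": -2.6, "tz": 0, "hand": 0},
    {"wx": 0, "wy": 0, "wz": 0, "tx": 2.7, "ty": -2.6, "tz": 0, "hand": 0}
  ]
}}

```text
clock: 1.75
eef_pos: [0.3794, -0.1672, 0.2005]
orientation: [3.064, 0.691, 0.001]
ft_force: [1.1, -0.7, -0.3]
opening: -0.0
grasp_force: 0.0
```

>>> {"fn": "step_arm", "kwargs": {
  "series": [
    {"wx": 0, "wy": 0, "wz": 0, "tx": 2.7, "ty": -2.6, "tz": 0, "hand": 0},
    {"wx": 0, "wy": 0, "wz": 0, "tx": 2.7, "ty": -2.6, "tz": 0, "hand": 0},
    {"wx": 0, "wy": 0, "wz": 0, "tx": 2.7, "ty": -2.6, "tz": 0, "hand": 0},
    {"wx": 0, "wy": 0, "wz": 0, "tx": 2.7, "ty": -2.6, "tz": 0, "hand": 0},
    {"wx": 0, "wy": 0, "wz": 0, "tx": 2.7, "ty": -2.6, "tz": 0, "hand": 0}
  ]
}}

```text
clock: 2.25
eef_pos: [0.4456, 0.0084, 0.2006]
orientation: [3.064, 0.691, 0.001]
ft_force: [0.9, -0.0, 1.0]
opening: 0.004
grasp_force: 0.0
```

>>> {"fn": "step_arm", "kwargs": {
  "series": [
    {"wx": 0, "wy": 0, "wz": -7.6, "tx": 0, "ty": 0, "tz": 0, "hand": 0},
    {"wx": 0, "wy": 0, "wz": -7.6, "tx": 0, "ty": 0, "tz": 0, "hand": 0},
    {"wx": 0, "wy": 0, "wz": -7.6, "tx": 0, "ty": 0, "tz": 0, "hand": 0},
    {"wx": 0, "wy": 0, "wz": -7.6, "tx": 0, "ty": 0, "tz": 0, "hand": 0},
    {"wx": 0, "wy": 0, "wz": -7.6, "tx": 0, "ty": 0, "tz": 0, "hand": 0}
  ]
}}

```text
clock: 2.75
eef_pos: [0.4452, 0.0069, 0.2004]
orientation: [2.668, 1.659, 0.0]
ft_force: [-0.0, 0.4, 0.1]
opening: -0.003
grasp_force: 0.0
```

>>> {"fn": "step_arm", "kwargs": {
  "series": [
    {"wx": 0, "wy": 0, "wz": -7.6, "tx": 0, "ty": 0, "tz": 0, "hand": 0},
    {"wx": 0, "wy": 0, "wz": -7.6, "tx": 0, "ty": 0, "tz": 0, "hand": 0},
    {"wx": 0, "wy": 0, "wz": 0, "tx": 0, "ty": 0, "tz": 0, "hand": 0},
    {"wx": 0, "wy": 0, "wz": 0, "tx": 0, "ty": 0, "tz": 0, "hand": 0},
    {"wx": 0, "wy": 0, "wz": 0, "tx": 0, "ty": 0, "tz": 0, "hand": 0}
  ]
}}

```text
clock: 3.25
eef_pos: [0.4452, 0.0068, 0.2003]
orientation: [2.433, 1.988, 0.0]
ft_force: [0.1, 0.6, 0.2]
opening: -0.003
grasp_force: 0.0
```

Run:
```python
from m import *
st=read_state();p=snapshot('wrist');T=cam2world(p,st)
delta(st,(.5075,.1838),.12,1.374)
cv2.imwrite('pics/w2.png',p['pixels'])
o=measure(p,T,(0,0,512,384))
if {'green','orange','blue'}<=set(o): print(fit(o['green'],o['orange'],o['blue']))
```

```text
pos [0.4452 0.0068 0.2003] xhead 1.37 op -0.0 tool cm [18.58  2.58  8.04] wz -0.2 zax [ 0. -0. -1.] F [0.1 0.6 0.2]
green [322.7  87.7] 391 [0.5282 0.0709]
orange [267.3  51. ] 413 [0.4825 0.1136]
yellow [371.2 161.7] 625 [ 0.5623 -0.0064]
red [276.    0.8] 44 [0.4944 0.1465]
red2 [267.2   1. ] 6 [0.4873 0.1478]
```

View pics/w2.png

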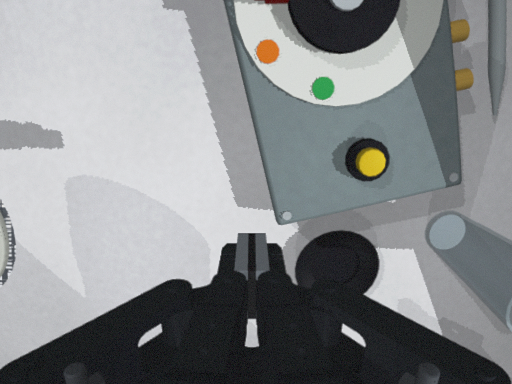

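Green is at (322,88), orange (267,51) and button (371,161). This agrees with the top camera to about 3 mm, so I'll use the mean. Next I'll move to the clockwise side of the tab and go down.

>>> {"fn": "step_arm", "kwargs": {
  "series": [
    {"wx": 0, "wy": 0, "wz": 0, "tx": 3.75, "ty": 0.5, "tz": 0, "hand": 0},
    {"wx": 0, "wy": 0, "wz": 0, "tx": 3.75, "ty": 0.5, "tz": 0, "hand": 0},
    {"wx": 0, "wy": 0, "wz": 0, "tx": 3.75, "ty": 0.5, "tz": 0, "hand": 0},
    {"wx": 0, "wy": 0, "wz": 0, "tx": 3.75, "ty": 0.5, "tz": 0, "hand": 0},
    {"wx": 0, "wy": 0, "wz": 0, "tx": 3.75, "ty": 0.5, "tz": 0, "hand": 0}
  ]
}}

```text
clock: 3.8
eef_pos: [0.507, 0.1873, 0.2003]
orientation: [2.432, 1.989, 0.0]
ft_force: [1.1, 0.1, 0.1]
opening: 0.005
grasp_force: 0.0
```

Run:
```python
from m import *
st=read_state();delta(st,(.509,.185),.088,1.374)
p=snapshot('top');cv2.imwrite('pics/t2.png',cv2.resize(p['pixels'][160:290,140:320],(720,520),interpolation=cv2.INTER_CUBIC))
o=measure(p,cam2world(p),(150,165,310,285))
```

```text
pos [0.507  0.1873 0.2003] xhead 1.371 op 0.0 tool cm [-0.19  0.24 11.23] wz -0.2 zax [ 0. -0. -1.] F [1.1 0.1 0.1]
green [240.6 238.3] 73 [0.5262 0.0679]
orange [218.  258.5] 73 [0.48   0.1109]
blue [170.5 238.5] 4 [0.5129 0.2156]
yellow [278.9 224.4] 140 [ 0.5605 -0.01  ]
red [196.  245.1] 115 [0.5009 0.1547]
```

View pics/t2.png

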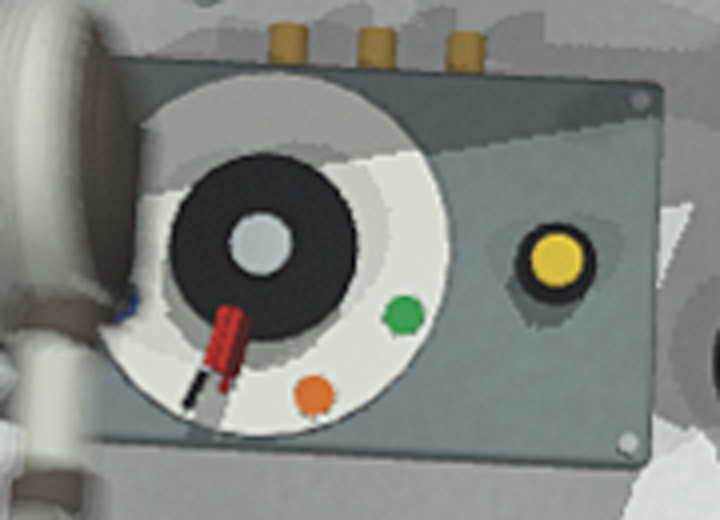

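The tab at (225,345) is clear and the arm is to its left. Going down beside it.

>>> {"fn": "step_arm", "kwargs": {
  "series": [
    {"wx": 0, "wy": 0, "wz": 0, "tx": 0, "ty": 0.2, "tz": 3, "hand": 0},
    {"wx": 0, "wy": 0, "wz": 0, "tx": 0, "ty": 0, "tz": 3, "hand": 0},
    {"wx": 0, "wy": 0, "wz": 0, "tx": 0, "ty": 0, "tz": 3, "hand": 0},
    {"wx": 0, "wy": 0, "wz": 0, "tx": 0, "ty": 0, "tz": 2.2, "hand": 0},
    {"wx": 0, "wy": 0, "wz": 0, "tx": 0, "ty": 0, "tz": 0, "hand": 0}
  ]
}}

```text
clock: 4.35
eef_pos: [0.5055, 0.1849, 0.0846]
orientation: [-2.428, -1.987, 0.01]
ft_force: [-0.4, -0.5, -0.2]
opening: -0.0
grasp_force: 0.0
```

```bash
cat > plan.py <<'E'
from m import *
import sys
# rotation about axis C by dth per row: rel. shift in tool axes (pre-turn), constant
C=np.array([.556,.146]);st=read_state();M=tool(st)
e=st['eef_pos'][:2]-C;print('r',np.hypot(*e),'head-OFF',np.arctan2(e[1],e[0])%(2*np.pi)-2.784,'radial/tang', M[:2,:2].T@e)
d=np.radians(float(sys.argv[1]));c,s=np.cos(d),np.sin(d);ed=np.array([[c,-s],[s,c]])@e-e
print('row shift cm',np.round(M[:2,:2].T@ed*100,3),'wz',-np.degrees(d)); print(np.round(st['ft_force'],1),st['eef_pos'])
E
python3 plan.py 6
```

```text
r 0.06373056765400546 head-OFF -0.29845061546904716 radial/tang [ 0.02809815 -0.05720106]
row shift cm [-0.613 -0.262] wz -6.000000000000001
[-0.4 -0.5 -0.2] [0.50549913 0.18487477 0.08463737]
```

>>> {"fn": "step_arm", "kwargs": {
  "series": [
    {"wx": 0, "wy": 0, "wz": 0, "tx": -0.3, "ty": 0.2, "tz": 0, "hand": 0},
    {"wx": 0, "wy": 0, "wz": 0, "tx": -0.3, "ty": 0, "tz": 0, "hand": 0},
    {"wx": 0, "wy": 0, "wz": 0, "tx": -0.3, "ty": 0, "tz": 0, "hand": 0},
    {"wx": 0, "wy": 0, "wz": 0, "tx": -0.1, "ty": 0, "tz": 0, "hand": 0},
    {"wx": 0, "wy": 0, "wz": 0, "tx": 0, "ty": 0, "tz": 0, "hand": 0}
  ]
}}

```text
clock: 4.85
eef_pos: [0.509, 0.1749, 0.089]
orientation: [2.431, 1.989, 0.002]
ft_force: [-0.5, -0.5, 0.8]
opening: 0.003
grasp_force: 0.0
```

```bash
python3 plan.py 6
```

```text
r 0.05519097210322279 head-OFF -0.1942541056329503 radial/tang [ 0.01907519 -0.05178975]
row shift cm [-0.552 -0.171] wz -6.000000000000001
[-0.5 -0.5  0.8] [0.5090017  0.17493446 0.08897618]
```

>>> {"fn": "step_arm", "kwargs": {
  "series": [
    {"wx": 0, "wy": 0, "wz": -6, "tx": -0.55, "ty": -0.17, "tz": 0, "hand": 0},
    {"wx": 0, "wy": 0, "wz": -6, "tx": -0.55, "ty": -0.17, "tz": 0, "hand": 0},
    {"wx": 0, "wy": 0, "wz": -6, "tx": -0.55, "ty": -0.17, "tz": 0, "hand": 0},
    {"wx": 0, "wy": 0, "wz": -6, "tx": -0.55, "ty": -0.17, "tz": 0, "hand": 0},
    {"wx": 0, "wy": 0, "wz": 0, "tx": 0, "ty": 0, "tz": 0, "hand": 0}
  ]
}}

```text
clock: 5.35
eef_pos: [0.501, 0.1532, 0.0885]
orientation: [1.964, 2.452, 0.0]
ft_force: [0.7, 1.0, 0.4]
opening: -0.001
grasp_force: 0.0
```

```bash
python3 plan.py 6
python3 - <<'E'
from m import *
p=snapshot('top');cv2.imwrite('pics/t3.png',cv2.resize(p['pixels'][160:290,140:320],(720,520),interpolation=cv2.INTER_CUBIC))
o=measure(p,cam2world(p),(150,165,310,285))
E
```

```text
r 0.0555173281666317 head-OFF 0.22668982260046544 radial/tang [ 0.01908534 -0.05213371]
row shift cm [-0.555 -0.171] wz -6.000000000000001
[0.7 1.  0.4] [0.50095765 0.15324664 0.08849827]
green [240.6 238.3] 73 [0.5262 0.0679]
orange [218.  258.5] 73 [0.48   0.1109]
yellow [279.  224.3] 133 [ 0.5608 -0.0103]
```

View pics/t3.png

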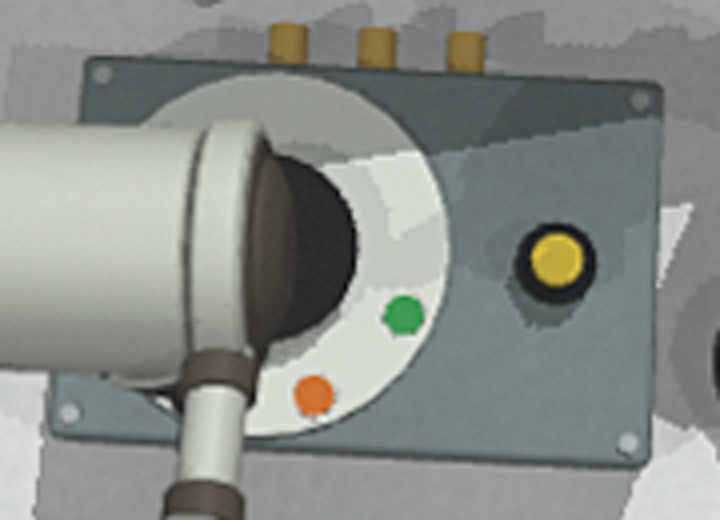

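The arm hides the tab, which is expected. I'll go on along the arc and stop short of green.

>>> {"fn": "step_arm", "kwargs": {
  "series": [
    {"wx": 0, "wy": 0, "wz": -6, "tx": -0.55, "ty": -0.17, "tz": 0, "hand": 0},
    {"wx": 0, "wy": 0, "wz": -6, "tx": -0.55, "ty": -0.17, "tz": 0, "hand": 0},
    {"wx": 0, "wy": 0, "wz": -6, "tx": -0.55, "ty": -0.17, "tz": 0, "hand": 0},
    {"wx": 0, "wy": 0, "wz": -6, "tx": -0.55, "ty": -0.17, "tz": 0, "hand": 0},
    {"wx": 0, "wy": 0, "wz": -6, "tx": -0.55, "ty": -0.17, "tz": 0, "hand": 0}
  ]
}}

```text
clock: 5.9
eef_pos: [0.5048, 0.1255, 0.0884]
orientation: [1.259, 2.878, 0.0]
ft_force: [-0.9, 0.1, -0.6]
opening: 0.001
grasp_force: 0.0
```

>>> {"fn": "step_arm", "kwargs": {
  "series": [
    {"wx": 0, "wy": 0, "wz": -5, "tx": -0.46, "ty": -0.14, "tz": 0, "hand": 0},
    {"wx": 0, "wy": 0, "wz": -5, "tx": -0.46, "ty": -0.14, "tz": 0, "hand": 0},
    {"wx": 0, "wy": 0, "wz": -4, "tx": -0.37, "ty": -0.11, "tz": 0, "hand": 0},
    {"wx": 0, "wy": 0, "wz": -3, "tx": -0.28, "ty": -0.09, "tz": 0, "hand": 0},
    {"wx": 0, "wy": 0, "wz": 0, "tx": 0, "ty": 0, "tz": 0, "hand": 0}
  ]
}}

```text
clock: 6.4
eef_pos: [0.5137, 0.1115, 0.0885]
orientation: [0.826, 3.031, 0.0]
ft_force: [-0.4, 0.1, 0.0]
opening: -0.002
grasp_force: 0.0
```

```bash
python3 plan.py 2
python3 - <<'E'
from m import *
s=read_state();a=snapshot('scene');w=snapshot('wrist')
print(np.round(s['joint_positions'],2))
A=cv2.resize(a['pixels'][110:220,180:360],(720,440),interpolation=cv2.INTER_CUBIC)
cv2.imwrite('pics/s4.png',np.hstack([cv2.resize(A,(400,300)),cv2.resize(w['pixels'],(400,300))]))
E
```

```text
r 0.05458961490916408 head-OFF 1.04090997716968 radial/tang [ 0.01898477 -0.05118207]
row shift cm [-0.18  -0.063] wz -2.0
[-0.4  0.1  0. ] [0.51366671 0.11153381 0.08846598]
[-0.02  0.15  1.84  0.    1.15 -1.05]
```

View pics/s4.png

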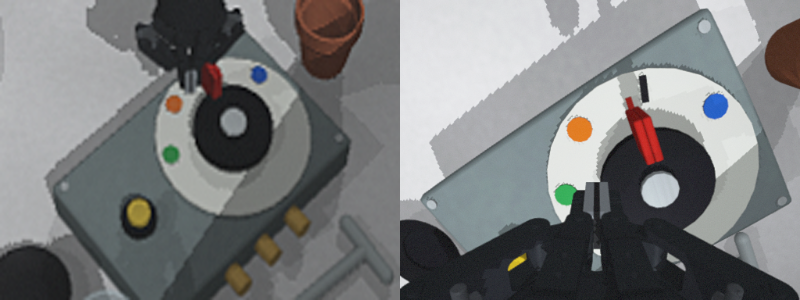

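The scene and wrist views show the fingers now on the orange side of the tab, with the tab at (645,135) in the right half, apparently still near OFF. So the push didn't carry it. I'll measure the tab's angle and height and the fingertip position before moving again.

Run:
```python
from m import *
st=read_state();p=snapshot('wrist');T=cam2world(p,st)
px=p['pixels'];D=p['depth']
K=np.array([[p['fx'],0,p['cx']],[0,p['fy'],p['cy']],[0,0,1]])
v,u=np.mgrid[:384,:512];n=cv2.undistortPoints(np.c_[u.ravel(),v.ravel()].astype(np.float64)[:,None],K,np.array(p['dist_coeffs'],float))[:,0]
P=(np.c_[n,np.ones(len(n))]*D.ravel()[:,None])@T[:3,:3].T+T[:3,3];P=P.reshape(384,512,3)
hsv=cv2.cvtColor(px,cv2.COLOR_BGR2HSV)
red=((hsv[...,0]<6)|(hsv[...,0]>174))&(hsv[...,1]>150)&(hsv[...,2]>60)&(D>0);red[:,420:]=0
Q=P[red];C=np.array([.556,.146])
for lo,hi in [(.055,.07),(.07,.085),(.085,.1),(.1,.103),(.103,.112)]:
    q=Q[(Q[:,2]>lo)&(Q[:,2]<hi)]
    if len(q): 
        e=q[:,:2].mean(0)-C;print(lo,len(q),np.round(q.mean(0),4),'ang',(np.arctan2(e[1],e[0])%6.2832)-2.784,'r',np.hypot(*e))
print('red z max',Q[:,2].max(),np.percentile(Q[:,2],[5,50,95]))
for (a,b) in [(228,240),(245,240),(262,240),(252,236)]: print('finger',(a,b),np.round(P[b,a],4),px[b,a])
print('cap',P[250,335] if 0 else np.round(P[242,332],4))
```

```text
0.055 188 [0.492  0.1596 0.062 ] ang 0.14835507244726331 r 0.06543989583768935
0.07 177 [0.4955 0.1558 0.0775] ang 0.19620646657206064 r 0.061282221098544525
0.085 213 [0.4942 0.1559 0.0927] ang 0.1981915594144552 r 0.06263441223669365
0.1 61 [0.4951 0.1555 0.1016] ang 0.20342549004826926 r 0.06159547767366816
0.103 1372 [0.5031 0.1571 0.1053] ang 0.15106912068104172 r 0.05408547368229513
red z max 0.1073024573670259 [0.06070779 0.10487934 0.10623865]
finger (228, 240) [0.5284 0.0839 0.0533] [224 227 223]
finger (245, 240) [0.5026 0.1151 0.1312] [109 106 101]
finger (262, 240) [0.5067 0.1216 0.1308] [108 103  97]
finger (252, 236) [0.5046 0.1176 0.1262] [31 29 31]
cap [0.5553 0.1476 0.0755]
```

The tab hasn't moved (0.15 rad, top at 0.105 as it should be), and the fingertips read well above the reported TCP. They passed over the tab. I'll measure the real tip offset in the tool frame.

Run:
```python
from m import *
st=read_state();p=snapshot('wrist');H=np.array(p['hand_eye']);print(np.round(H,3))
px=p['pixels'];D=p['depth'];K=np.array([[p['fx'],0,p['cx']],[0,p['fy'],p['cy']],[0,0,1]])
v,u=np.mgrid[:384,:512];n=cv2.undistortPoints(np.c_[u.ravel(),v.ravel()].astype(np.float64)[:,None],K,np.array(p['dist_coeffs'],float))[:,0]
P=((np.c_[n,np.ones(len(n))]*D.ravel()[:,None])@H[:3,:3].T+H[:3,3]).reshape(384,512,3)
for r in range(230,262,3): print(r,[(c,*np.round(P[r,c]*1000).astype(int)) for c in (236,243,252,261,268)])
# image-predicted TCP
X=np.linalg.inv(H)@[0,0,0,1];print('TCP px',cv2.projectPoints(X[None,:3],np.zeros(3),np.zeros(3),K,np.array(p['dist_coeffs'],float))[0].ravel())
cv2.imwrite('pics/w5.png',cv2.resize(px[130:300,170:390],(770,595),interpolation=cv2.INTER_CUBIC))
```

```text
[[-0.    -0.956 -0.293  0.074]
 [ 1.    -0.001  0.     0.   ]
 [-0.    -0.293  0.956 -0.173]
 [ 0.     0.     0.     1.   ]]
230 [(236, np.int64(-19), np.int64(-10), np.int64(34)), (243, np.int64(-19), np.int64(-6), np.int64(35)), (252, np.int64(-19), np.int64(1), np.int64(34)), (261, np.int64(-12), np.int64(7), np.int64(19)), (268, np.int64(-12), np.int64(11), np.int64(19))]
233 [(236, np.int64(-21), np.int64(-11), np.int64(34)), (243, np.int64(11), np.int64(-4), np.int64(-35)), (252, np.int64(10), np.int64(1), np.int64(-34)), (261, np.int64(11), np.int64(5), np.int64(-35)), (268, np.int64(-14), np.int64(11), np.int64(18))]
236 [(236, np.int64(-23), np.int64(-11), np.int64(34)), (243, np.int64(11), np.int64(-4), np.int64(-38)), (252, np.int64(11), np.int64(1), np.int64(-39)), (261, np.int64(10), np.int64(5), np.int64(-38)), (268, np.int64(-16), np.int64(11), np.int64(19))]
239 [(236, np.int64(-26), np.int64(-11), np.int64(35)), (243, np.int64(11), np.int64(-3), np.int64(-42)), (252, np.int64(11), np.int64(1), np.int64(-42)), (261, np.int64(10), np.int64(5), np.int64(-41)), (268, np.
[... 1135 characters left out ...]
 np.int64(-56)), (252, np.int64(11), np.int64(1), np.int64(-55)), (261, np.int64(11), np.int64(4), np.int64(-56)), (268, np.int64(6), np.int64(8), np.int64(-47))]
257 [(236, np.int64(11), np.int64(-6), np.int64(-59)), (243, np.int64(11), np.int64(-3), np.int64(-58)), (252, np.int64(11), np.int64(1), np.int64(-58)), (261, np.int64(11), np.int64(4), np.int64(-58)), (268, np.int64(7), np.int64(7), np.int64(-51))]
260 [(236, np.int64(11), np.int64(-6), np.int64(-60)), (243, np.int64(11), np.int64(-3), np.int64(-60)), (252, np.int64(11), np.int64(1), np.int64(-61)), (261, np.int64(10), np.int64(4), np.int64(-60)), (268, np.int64(11), np.int64(7), np.int64(-60))]
TCP px [250.79087559 224.47055388]
```

View pics/w5.png

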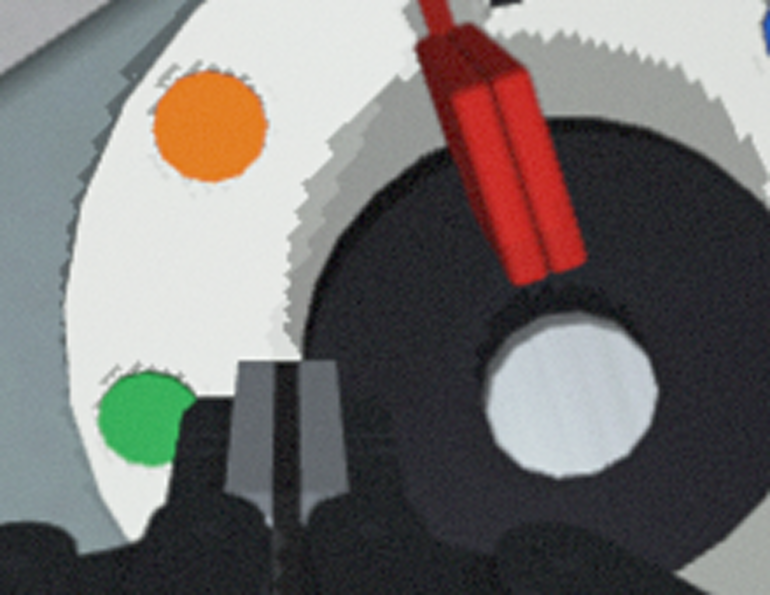

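The picture shows the two grey pad tips ending at (285,362), with the tab at (500,150) untouched. The tip's depth puts it 33 mm behind the reported TCP (about 22 x 14 mm), so the real tip height is TCP z + 0.033. That explains the pass over the tab. I'll raise, turn back, return to the clockwise side and go lower.

>>> {"fn": "step_arm", "kwargs": {
  "series": [
    {"wx": 0, "wy": 0, "wz": 0, "tx": 0, "ty": 0, "tz": -2, "hand": 0},
    {"wx": 0, "wy": 0, "wz": 8, "tx": 0, "ty": 0, "tz": -1, "hand": 0},
    {"wx": 0, "wy": 0, "wz": 8, "tx": 0, "ty": 0, "tz": 0, "hand": 0},
    {"wx": 0, "wy": 0, "wz": 8, "tx": 0, "ty": 0, "tz": 0, "hand": 0},
    {"wx": 0, "wy": 0, "wz": 8, "tx": 0, "ty": 0, "tz": 0, "hand": 0}
  ]
}}

```text
clock: 7.1
eef_pos: [0.5133, 0.1117, 0.1185]
orientation: [1.636, 2.682, 0.0]
ft_force: [0.6, 0.3, 1.0]
opening: 0.002
grasp_force: 0.0
```

>>> {"fn": "step_arm", "kwargs": {
  "series": [
    {"wx": 0, "wy": 0, "wz": 8, "tx": 0, "ty": 0, "tz": 0, "hand": 0},
    {"wx": 0, "wy": 0, "wz": 8, "tx": 0, "ty": 0, "tz": 0, "hand": 0},
    {"wx": 0, "wy": 0, "wz": 8, "tx": 0, "ty": 0, "tz": 0, "hand": 0},
    {"wx": 0, "wy": 0, "wz": 8, "tx": 0, "ty": 0, "tz": 0, "hand": 0},
    {"wx": 0, "wy": 0, "wz": 7, "tx": 0, "ty": 0, "tz": 0, "hand": 0}
  ]
}}

```text
clock: 7.6
eef_pos: [0.5132, 0.1117, 0.1183]
orientation: [-2.437, -1.982, -0.0]
ft_force: [0.2, -0.1, 0.4]
opening: -0.001
grasp_force: 0.0
```

>>> {"fn": "step_arm", "kwargs": {
  "series": [
    {"wx": 0, "wy": 0, "wz": 0, "tx": 2.4, "ty": -0.64, "tz": 0, "hand": 0},
    {"wx": 0, "wy": 0, "wz": 0, "tx": 2.4, "ty": -0.64, "tz": 0, "hand": 0},
    {"wx": 0, "wy": 0, "wz": 0, "tx": 2.4, "ty": -0.64, "tz": 0, "hand": 0},
    {"wx": 0, "wy": 0, "wz": 0, "tx": 0, "ty": 0, "tz": 0, "hand": 0},
    {"wx": 0, "wy": 0, "wz": 0, "tx": 0, "ty": 0, "tz": 0, "hand": 0}
  ]
}}

```text
clock: 8.1
eef_pos: [0.5085, 0.186, 0.1182]
orientation: [2.43, 1.991, -0.001]
ft_force: [0.2, -0.0, 0.2]
opening: 0.001
grasp_force: 0.0
```

```bash
python3 - <<'E'
from m import *
delta(read_state(),(.5091,.1855),.052,1.363)
E
python3 plan.py 6
```

```text
pos [0.5085 0.186  0.1182] xhead 1.373 op 0.0 tool cm [-0.04  0.07  6.62] wz 0.6 zax [-0. -0. -1.] F [ 0.2 -0.   0.2]
r 0.06212719259014106 head-OFF -0.34239081699539886 radial/tang [ 0.02990203 -0.05445784]
row shift cm [-0.586 -0.283] wz -6.000000000000001
[ 0.2 -0.   0.2] [0.50848184 0.18602265 0.11823154]
```

>>> {"fn": "step_arm", "kwargs": {
  "series": [
    {"wx": 0, "wy": 0, "wz": 0, "tx": 0, "ty": 0, "tz": 1.6, "hand": 0},
    {"wx": 0, "wy": 0, "wz": 0, "tx": 0, "ty": 0, "tz": 1.6, "hand": 0},
    {"wx": 0, "wy": 0, "wz": 0, "tx": 0, "ty": 0, "tz": 1, "hand": 0},
    {"wx": 0, "wy": 0, "wz": 0, "tx": 0, "ty": 0, "tz": 0.4, "hand": 0},
    {"wx": 0, "wy": 0, "wz": 0, "tx": 0, "ty": 0, "tz": 0, "hand": 0}
  ]
}}

```text
clock: 8.6
eef_pos: [0.5084, 0.1854, 0.0719]
orientation: [-2.431, -1.989, 0.001]
ft_force: [-0.7, 0.0, 0.1]
opening: -0.0
grasp_force: 0.0
```

>>> {"fn": "step_arm", "kwargs": {
  "series": [
    {"wx": 0, "wy": 0, "wz": 0, "tx": 0, "ty": 0, "tz": 0.6, "hand": 0},
    {"wx": 0, "wy": 0, "wz": 0, "tx": 0, "ty": 0, "tz": 0.6, "hand": 0},
    {"wx": 0, "wy": 0, "wz": 0, "tx": 0, "ty": 0, "tz": 0.6, "hand": 0},
    {"wx": 0, "wy": 0, "wz": 0, "tx": 0, "ty": 0, "tz": 0, "hand": 0},
    {"wx": 0, "wy": 0, "wz": 0, "tx": 0, "ty": 0, "tz": 0, "hand": 0}
  ]
}}

```text
clock: 9.1
eef_pos: [0.5086, 0.1858, 0.0541]
orientation: [-2.43, -1.99, 0.001]
ft_force: [0.7, 0.5, 0.4]
opening: -0.001
grasp_force: 0.0
```

>>> {"fn": "step_arm", "kwargs": {
  "series": [
    {"wx": 0, "wy": 0, "wz": 0, "tx": -0.4, "ty": 0, "tz": 0, "hand": 0},
    {"wx": 0, "wy": 0, "wz": 0, "tx": -0.4, "ty": 0, "tz": 0, "hand": 0},
    {"wx": 0, "wy": 0, "wz": 0, "tx": -0.3, "ty": 0, "tz": 0, "hand": 0},
    {"wx": 0, "wy": 0, "wz": 0, "tx": 0, "ty": 0, "tz": 0, "hand": 0},
    {"wx": 0, "wy": 0, "wz": 0, "tx": 0, "ty": 0, "tz": 0, "hand": 0}
  ]
}}

```text
clock: 9.6
eef_pos: [0.5066, 0.1749, 0.0544]
orientation: [2.431, 1.99, 0.0]
ft_force: [0.6, 0.3, -0.9]
opening: 0.002
grasp_force: 0.0
```

```bash
python3 plan.py 6
```

```text
r 0.05726968564165087 head-OFF -0.17186179192164452 radial/tang [ 0.01859292 -0.05416752]
row shift cm [-0.576 -0.165] wz -6.000000000000001
[ 0.6  0.3 -0.9] [0.50657152 0.17492477 0.05441139]
```

Nothing touched at TCP z 0.054, where a tip at the TCP would have hit the rotor, so the tip offset is confirmed. Now a slow push along the arc, checking for contact.

>>> {"fn": "step_arm", "kwargs": {
  "series": [
    {"wx": 0, "wy": 0, "wz": -4, "tx": -0.38, "ty": -0.12, "tz": 0, "hand": 0},
    {"wx": 0, "wy": 0, "wz": -4, "tx": -0.38, "ty": -0.12, "tz": 0, "hand": 0},
    {"wx": 0, "wy": 0, "wz": -4, "tx": -0.38, "ty": -0.12, "tz": 0, "hand": 0},
    {"wx": 0, "wy": 0, "wz": -4, "tx": -0.38, "ty": -0.12, "tz": 0, "hand": 0},
    {"wx": 0, "wy": 0, "wz": -4, "tx": -0.38, "ty": -0.12, "tz": 0, "hand": 0}
  ]
}}

```text
clock: 10.1
eef_pos: [0.5001, 0.1573, 0.0545]
orientation: [2.045, 2.385, 0.004]
ft_force: [1.6, 2.6, -0.9]
opening: 0.004
grasp_force: 1.4
```

```bash
python3 plan.py 6
python3 - <<'E'
from m import *
a=snapshot('scene')
cv2.imwrite('pics/s6.png',cv2.resize(a['pixels'][90:210,220:380],(800,600),interpolation=cv2.INTER_CUBIC))
E
```

```text
r 0.05706865712072059 head-OFF 0.15871655822523856 radial/tang [ 0.0196896 -0.0535644]
row shift cm [-0.571 -0.176] wz -6.000000000000001
[ 1.6  2.6 -0.9] [0.50005621 0.15727492 0.05454414]
```

View pics/s6.png

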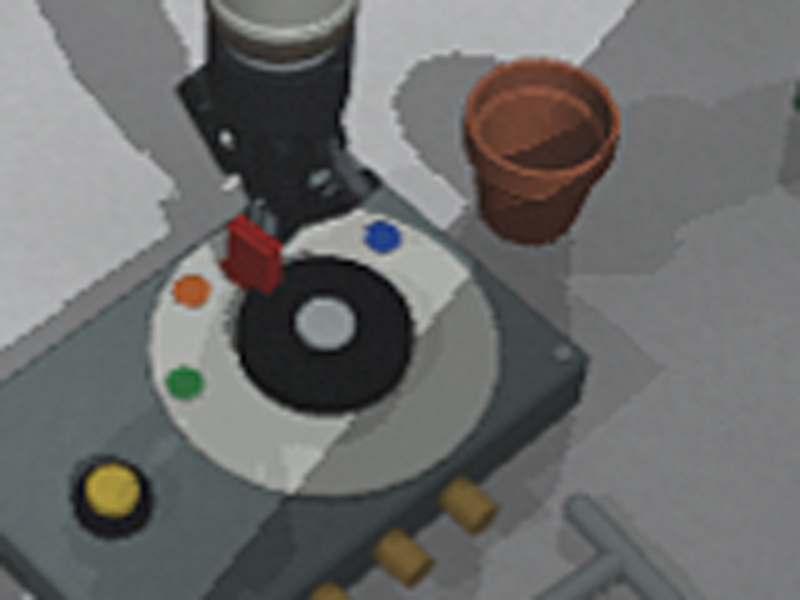

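The fingers are behind the tab, which now stands at (252,252), moved towards orange with about 3 N. Continuing to roughly 10° short of green.

>>> {"fn": "step_arm", "kwargs": {
  "series": [
    {"wx": 0, "wy": 0, "wz": -5, "tx": -0.48, "ty": -0.15, "tz": 0, "hand": 0},
    {"wx": 0, "wy": 0, "wz": -5, "tx": -0.48, "ty": -0.15, "tz": 0, "hand": 0},
    {"wx": 0, "wy": 0, "wz": -5, "tx": -0.48, "ty": -0.15, "tz": 0, "hand": 0},
    {"wx": 0, "wy": 0, "wz": -5, "tx": -0.48, "ty": -0.15, "tz": 0, "hand": 0},
    {"wx": 0, "wy": 0, "wz": -5, "tx": -0.48, "ty": -0.15, "tz": 0, "hand": 0}
  ]
}}

```text
clock: 10.65
eef_pos: [0.5002, 0.1324, 0.0545]
orientation: [-1.481, -2.77, -0.003]
ft_force: [1.2, 3.5, -0.9]
opening: 0.006
grasp_force: 1.4
```

>>> {"fn": "step_arm", "kwargs": {
  "series": [
    {"wx": 0, "wy": 0, "wz": -5, "tx": -0.48, "ty": -0.15, "tz": 0, "hand": 0},
    {"wx": 0, "wy": 0, "wz": -5, "tx": -0.48, "ty": -0.15, "tz": 0, "hand": 0},
    {"wx": 0, "wy": 0, "wz": -5, "tx": -0.48, "ty": -0.15, "tz": 0, "hand": 0},
    {"wx": 0, "wy": 0, "wz": -4, "tx": -0.38, "ty": -0.12, "tz": 0, "hand": 0},
    {"wx": 0, "wy": 0, "wz": -2, "tx": -0.19, "ty": -0.06, "tz": 0, "hand": 0}
  ]
}}

```text
clock: 11.15
eef_pos: [0.5085, 0.1131, 0.0543]
orientation: [-0.953, -2.993, -0.002]
ft_force: [-0.2, 3.7, -0.1]
opening: 0.001
grasp_force: 1.2
```

```bash
cat > tab.py <<'E'
from m import *
# tab angle from red top-face pixels (top camera, else scene) relative to OFF; marks in same picture give axis
for name,roi in [('top',(150,165,310,285)),('scene',(200,110,345,235))]:
    p=snapshot(name);T=cam2world(p);print(name);o=measure(p,T,roi)
    px=p['pixels'];D=p['depth'];K=np.array([[p['fx'],0,p['cx']],[0,p['fy'],p['cy']],[0,0,1]])
    h=cv2.cvtColor(px,cv2.COLOR_BGR2HSV);m=((h[...,0]<6)|(h[...,0]>174))&(h[...,1]>150)&(h[...,2]>60)&(D>0)
    k=np.zeros_like(m);l,t,r,b=roi;k[t:b,l:r]=1;v,u=np.nonzero(m&k)
    if len(u)<8: print('no red');continue
    n=cv2.undistortPoints(np.c_[u,v].astype(float)[:,None],K,np.array(p['dist_coeffs'],float))[:,0]
    P=(np.c_[n,np.ones(len(n))]*D[v,u][:,None])@T[:3,:3].T+T[:3,3]
    q=P[P[:,2]>.102]
    if {'green','orange','blue'}<=set(o): c,e=fit(o['green'],o['orange'],o['blue']);print('fit',c,e)
    else: c=np.array([.5547,.1448,2.784])
    if len(q): e=q[:,:2].mean(0)-c[:2];print('tab n',len(q),np.round(q.mean(0),4),'r',np.hypot(*e),'ang-OFF',np.arctan2(e[1],e[0])%6.2832-c[2])
E
python3 plan.py 2; python3 tab.py
```

```text
r 0.05772838962927991 head-OFF 0.9630046744331153 radial/tang [ 0.01972319 -0.05425461]
row shift cm [-0.191 -0.066] wz -2.0
[-0.2  3.7 -0.1] [0.50853181 0.11314672 0.05433697]
top
green [243.9 239.3] 15 [0.5247 0.0608]
orange [215.7 260.3] 12 [0.4757 0.1154]
yellow [279.  224.3] 134 [ 0.5608 -0.0102]
no red
scene
green [256.4 166.1] 34 [0.5275 0.0706]
orange [315.9 113.4] 13 [0.4948 0.3255]
blue [296.2 136.8] 31 [0.5222 0.2223]
yellow [242.1 187.6] 78 [ 0.5638 -0.0079]
red [265.  152.8] 146 [0.5268 0.102 ]
red2 [260.  147.5] 2 [0.5044 0.1028]
fit [0.5593527  0.19009135 2.18014104] 0.12103712379332257
tab n 49 [0.5259 0.1047 0.1058] r 0.09172506823346983 ang-OFF 2.1588504027268174
```

Scene camera (correcting for its hidden orange mark): tab at about 1.32 rad, and the tool heading agrees at 1.33. About 14° remain, so I'll go 11°, then look.

>>> {"fn": "step_arm", "kwargs": {
  "series": [
    {"wx": 0, "wy": 0, "wz": -3, "tx": -0.28, "ty": -0.1, "tz": 0, "hand": 0},
    {"wx": 0, "wy": 0, "wz": -3, "tx": -0.28, "ty": -0.1, "tz": 0, "hand": 0},
    {"wx": 0, "wy": 0, "wz": -3, "tx": -0.28, "ty": -0.1, "tz": 0, "hand": 0},
    {"wx": 0, "wy": 0, "wz": -2, "tx": -0.19, "ty": -0.07, "tz": 0, "hand": 0},
    {"wx": 0, "wy": 0, "wz": 0, "tx": 0, "ty": 0, "tz": 0, "hand": 0}
  ]
}}

```text
clock: 11.75
eef_pos: [0.5153, 0.1043, 0.0542]
orientation: [-0.665, -3.07, -0.0]
ft_force: [-1.0, 2.0, -0.4]
opening: 0.001
grasp_force: 0.7
```

```bash
sed -i "s/    else: c=/    if name=='scene': c=np.array([.5561,.1477,2.784])\n    elif 'blue' not in o: c=/" tab.py; python3 plan.py 1; python3 tab.py|tail -8
python3 - <<'E'
from m import *
M=tool(read_state());print('tab by tool',np.arctan2(M[1,0],M[0,0])+np.pi/2-2.784)
E
```

```text
r 0.05832089279850882 head-OFF 1.1551345205652988 radial/tang [ 0.01980411 -0.05485548]
row shift cm [-0.096 -0.034] wz -1.0
[-1.   2.  -0.4] [0.51526473 0.10426316 0.05417467]
green [256.5 166.2] 34 [0.5279 0.0707]
orange [318.3 117.6] 29 [0.511  0.3198]
blue [296.2 136.8] 31 [0.5222 0.2223]
yellow [242.1 187.6] 78 [ 0.5638 -0.0079]
red [265.8 155.4] 139 [0.5346 0.0981]
red2 [260. 154.] 1 [0.5211 0.0889]
fit [0.56531585 0.18941441 2.20698264] 0.11818831965560656
tab n 48 [0.5338 0.0993 0.1055] r 0.05325710648176347 ang-OFF 1.4973863674188745
tab by tool 1.5013737584733278
```

Both say 1.50. I'll push 3.5° more, back off, rise, and shift the arm clear for a direct look.

>>> {"fn": "step_arm", "kwargs": {
  "series": [
    {"wx": 0, "wy": 0, "wz": -1.5, "tx": -0.14, "ty": -0.05, "tz": 0, "hand": 0},
    {"wx": 0, "wy": 0, "wz": -1, "tx": -0.1, "ty": -0.03, "tz": 0, "hand": 0},
    {"wx": 0, "wy": 0, "wz": -1, "tx": -0.1, "ty": -0.03, "tz": 0, "hand": 0},
    {"wx": 0, "wy": 0, "wz": 0, "tx": 0, "ty": 0, "tz": 0, "hand": 0},
    {"wx": 0, "wy": 0, "wz": 0, "tx": 0, "ty": 0, "tz": 0, "hand": 0}
  ]
}}

```text
clock: 12.35
eef_pos: [0.5182, 0.1016, 0.0542]
orientation: [-0.569, -3.09, 0.0]
ft_force: [-1.2, 2.0, -0.5]
opening: 0.001
grasp_force: 0.8
```

>>> {"fn": "step_arm", "kwargs": {
  "series": [
    {"wx": 0, "wy": 0, "wz": 0, "tx": 0.5, "ty": 0, "tz": 0, "hand": 0},
    {"wx": 0, "wy": 0, "wz": 0, "tx": 0.8, "ty": 0, "tz": 0, "hand": 0},
    {"wx": 0, "wy": 0, "wz": 0, "tx": 0, "ty": 0, "tz": -3, "hand": 0},
    {"wx": 0, "wy": 0, "wz": 0, "tx": 0, "ty": 0, "tz": -3, "hand": 0},
    {"wx": 0, "wy": 0, "wz": 0, "tx": 0, "ty": 0, "tz": -3, "hand": 0}
  ]
}}

```text
clock: 12.85
eef_pos: [0.5055, 0.1063, 0.1453]
orientation: [0.569, 3.09, -0.001]
ft_force: [-0.6, -0.3, -0.1]
opening: -0.001
grasp_force: 0.0
```

```bash
python3 tab.py|tail -3
python3 - <<'E'
from m import *
delta(read_state(),(.48,-.13),.15,2.784)
E
```

```text
red2 [270. 149.] 1 [0.5257 0.1206]
fit [0.56573732 0.18926988 2.20860628] 0.11856363326076882
tab n 46 [0.537  0.0973 0.1054] r 0.05385164120537649 ang-OFF 1.5661151392711012
pos [0.5092 0.1062 0.1494] xhead 2.777 op -0.0 tool cm [ -5.68 -23.12  -0.07] wz -0.4 zax [ 0.01  -0.001 -1.   ] F [ 0.2  0.  -0. ]
```

The scene camera reads 1.566. Next, over the button, which also clears the top view of the dial.

>>> {"fn": "step_arm", "kwargs": {
  "series": [
    {"wx": 0, "wy": 0, "wz": 0, "tx": -2.24, "ty": -2.2, "tz": 0, "hand": 0},
    {"wx": 0, "wy": 0, "wz": 0, "tx": -2.24, "ty": -2.2, "tz": 0, "hand": 0},
    {"wx": 0, "wy": 0, "wz": 0, "tx": -2.24, "ty": -2.2, "tz": 0, "hand": 0},
    {"wx": 0, "wy": 0, "wz": 0, "tx": -2.24, "ty": -2.2, "tz": 0, "hand": 0},
    {"wx": 0, "wy": 0, "wz": 0, "tx": 0, "ty": 0, "tz": 0, "hand": 0}
  ]
}}

```text
clock: 13.45
eef_pos: [0.5591, -0.011, 0.1437]
orientation: [0.574, 3.088, -0.002]
ft_force: [-1.0, -0.1, 0.0]
opening: -0.004
grasp_force: 0.0
```

```bash
python3 tab.py
python3 - <<'E'
from m import *
delta(read_state(),(.5615,-.0085),.05,2.784)
p=snapshot('top');a=cv2.resize(p['pixels'][180:280,150:300],(780,520),interpolation=cv2.INTER_CUBIC);cv2.imwrite('pics/t7.png',a)
E
```

```text
top
green [241.1 238.2] 64 [0.5265 0.0668]
orange [238. 238.] 1 [0.5263 0.0734]
blue [169.2 234.7] 68 [0.5207 0.2193]
yellow [211.5 170.3] 77 [0.6649 0.1433]
red [237.3 238.7] 3 [0.5212 0.0723]
no red
scene
green [256.3 166.3] 31 [0.5279 0.0699]
orange [323.3 119.8] 50 [0.5264 0.3256]
blue [296.2 136.8] 31 [0.5222 0.2223]
yellow [241.9 187.5] 82 [ 0.5632 -0.0082]
red [265.9 156.8] 141 [0.5384 0.0955]
red2 [270. 149.] 1 [0.5257 0.1206]
fit [0.57019725 0.19034347 2.19046163] 0.12168199244825068
tab n 46 [0.5374 0.0978 0.1055] r 0.05331244729311469 ang-OFF 1.5703671829074404
pos [ 0.5578 -0.008   0.1435] xhead 2.776 op 0.0 tool cm [-0.37  0.09  9.35] wz -0.5 zax [-0.001  0.    -1.   ] F [-1.   0.2 -0.7]
```

View pics/t7.png

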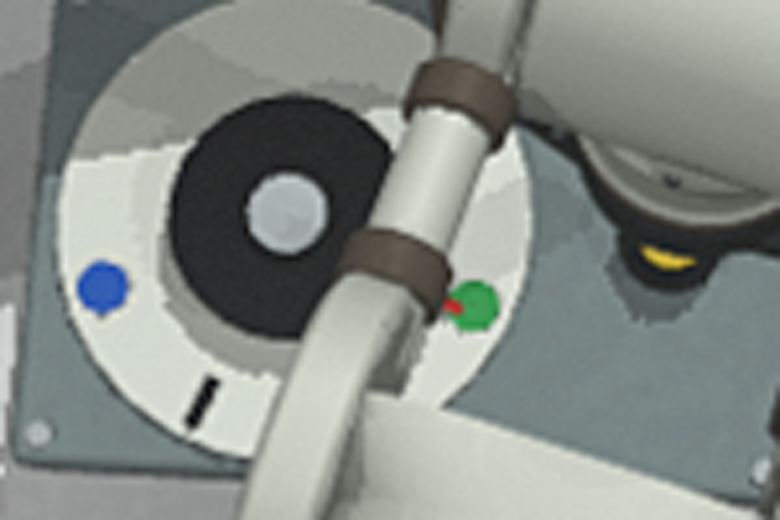

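The pointer's red tip at (453,306) meets the green mark at (475,307), but the arm partly hides it. I'll check the numbers with the wrist camera.

Run:
```python
from m import *
st=read_state();p=snapshot('wrist');T=cam2world(p,st)
o=measure(p,T,(0,0,512,384))
```

```text
green [327.7 117.5] 483 [0.5283 0.0698]
orange [363.4  40.9] 614 [0.4825 0.1133]
blue [501.6  47. ] 476 [0.5229 0.2208]
yellow [253.4 192.4] 921 [ 0.5617 -0.0068]
red [378.7 117.4] 1190 [0.5355 0.0972]
red2 [362.7 121.3] 7 [0.5342 0.0857]
```

>>> {"fn": "step_arm", "kwargs": {
  "series": [
    {"wx": 0, "wy": 0, "wz": 0, "tx": -1.2, "ty": -2.4, "tz": 0, "hand": 0},
    {"wx": 0, "wy": 0, "wz": 0, "tx": -1.2, "ty": -2.8, "tz": 0, "hand": 0},
    {"wx": 0, "wy": 0, "wz": 0, "tx": -1.2, "ty": -2.8, "tz": 0, "hand": 0},
    {"wx": 0, "wy": 0, "wz": 0, "tx": 0, "ty": 0, "tz": 0, "hand": 0},
    {"wx": 0, "wy": 0, "wz": 0, "tx": 0, "ty": 0, "tz": 0, "hand": 0}
  ]
}}

```text
clock: 14.15
eef_pos: [0.5632, -0.0946, 0.1441]
orientation: [-0.569, -3.089, -0.001]
ft_force: [-0.5, 0.5, 0.2]
opening: 0.006
grasp_force: 0.0
```

```bash
python3 tab.py
python3 - <<'E'
from m import *
p=snapshot('top');T=cam2world(p);h=cv2.cvtColor(p['pixels'],cv2.COLOR_BGR2HSV)
m=((h[...,0]<6)|(h[...,0]>174))&(h[...,1]>130)&(h[...,2]>60);m[:,:150]=0;m[:,310:]=0;m[:165]=0;m[285:]=0
c=np.array([.5547,.1448])
v,u=np.nonzero(m)
for z in (.062,.106):
    Q=np.array([ray(p,(a,b),z,T)[:2] for a,b in zip(u,v)])-c;r=np.hypot(*Q.T)
    s=r>.072 if z<.1 else (r>.036)&(r<.071)
    print(z,s.sum(),'ang', np.mean(np.arctan2(Q[s,1],Q[s,0])%6.2832)-2.784)
st=read_state();delta(st,(.5615,-.0085),.05,st and 2.784)
E
```

```text
top
green [241.  238.2] 65 [0.5265 0.067 ]
orange [218.  258.5] 73 [0.48   0.1109]
blue [169.2 234.7] 68 [0.5207 0.2193]
yellow [278.3 224.4] 127 [ 0.5605 -0.0089]
red [226.3 231.3] 100 [0.5343 0.0962]
red2 [235. 236.] 1 [0.5262 0.0776]
fit [0.55482621 0.14451867 2.78432447] 0.0006676043041836388
tab n 89 [0.5327 0.0955 0.1053] r 0.05379431305428863 ang-OFF 1.5051311751729863
scene
green [256.3 166.3] 31 [0.5279 0.0699]
orange [324.1 120.9] 42 [0.5308 0.3247]
blue [296.2 136.8] 31 [0.5222 0.2223]
yellow [241.9 187.5] 82 [ 0.5632 -0.0082]
red [266.  156.8] 142 [0.5385 0.0955]
red2 [258. 164.] 1 [0.5429 0.0639]
fit [0.57174003 0.19025348 2.19505884] 0.1212569640098417
tab n 46 [0.537  0.0978 0.1054] r 0.05342068856782174 ang-OFF 1.562905524435985
0.062 5 ang 1.5146488956160988
0.106 104 ang 1.5131043284571382
pos [ 0.5634 -0.0939  0.1442] xhead 2.779 op 0.0 tool cm [3.2  7.91 9.42] wz -0.3 zax [-0.  0. -1.] F [ 0.2 -0.2  0.9]
```

The top camera says 1.51 and the scene camera 1.565. The wrist camera is the sharpest, so I'll go back over the button and fit the marks, tab and pointer nose in one wrist picture.

>>> {"fn": "step_arm", "kwargs": {
  "series": [
    {"wx": 0, "wy": 0, "wz": 0, "tx": 1.1, "ty": 2.65, "tz": 0, "hand": 0},
    {"wx": 0, "wy": 0, "wz": 0, "tx": 1.1, "ty": 2.65, "tz": 0, "hand": 0},
    {"wx": 0, "wy": 0, "wz": 0, "tx": 1.0, "ty": 2.65, "tz": 0, "hand": 0},
    {"wx": 0, "wy": 0, "wz": 0, "tx": 0, "ty": 0, "tz": 0, "hand": 0},
    {"wx": 0, "wy": 0, "wz": 0, "tx": 0, "ty": 0, "tz": 0, "hand": 0}
  ]
}}

```text
clock: 14.8
eef_pos: [0.5618, -0.0086, 0.1443]
orientation: [0.565, 3.09, -0.001]
ft_force: [0.2, -0.1, 0.4]
opening: 0.003
grasp_force: 0.0
```

```bash
cat > wt.py <<'E'
from m import *
st=read_state();p=snapshot('wrist');T=cam2world(p,st)
o=measure(p,T,(0,0,512,384));c,e=fit(o['green'],o['orange'],o['blue']);print('fit',c,e)
D=p['depth'];K=np.array([[p['fx'],0,p['cx']],[0,p['fy'],p['cy']],[0,0,1]])
h=cv2.cvtColor(p['pixels'],cv2.COLOR_BGR2HSV);m=((h[...,0]<6)|(h[...,0]>174))&(h[...,1]>150)&(h[...,2]>50)&(D>0)
v,u=np.nonzero(m);n=cv2.undistortPoints(np.c_[u,v].astype(float)[:,None],K,np.array(p['dist_coeffs'],float))[:,0]
P=(np.c_[n,np.ones(len(n))]*D[v,u][:,None])@T[:3,:3].T+T[:3,3]
E=P[:,:2]-c[:2];r=np.hypot(*E.T);k=r<.09
ang=lambda q:np.arctan2(*(q.mean(0)[::-1]))%6.2832-c[2]
t=k&(P[:,2]>.103);print('tab',t.sum(),'r',r[t].mean(),'ang',ang(E[t]),'zmean',P[t,2].mean())
d=np.linalg.svd(E[t]-E[t].mean(0))[2][0];print('tab axis dir',[x%6.2832-c[2] for x in (np.arctan2(d[1],d[0]),np.arctan2(-d[1],-d[0]))])
t=k&(P[:,2]<.068)&(r>.072);print('nose',t.sum(),'r',r[t].min(),r[t].max(),'z',P[t,2].mean(),'ang',ang(E[t]))
delta(st,(.5617,-.008),.05,2.784)
E
python3 wt.py
```

```text
green [327.4 112.2] 489 [0.5284 0.0695]
orange [363.2  35.4] 611 [0.4826 0.1129]
blue [501.5  42.3] 479 [0.523  0.2204]
yellow [252.7 187. ] 927 [ 0.5617 -0.0072]
red [378.7 111.7] 1154 [0.5358 0.0971]
red2 [359.7 107. ] 7 [0.5281 0.0852]
fit [0.55710044 0.14630367 2.78300091] 0.0005233097982224877
tab 856 r 0.053524884341652014 ang 1.5118804547063958 zmean 0.10533114055587964
tab axis dir [np.float64(1.525236158073092), np.float64(-1.6163711883371152)]
nose 37 r 0.07213805201251537 0.07821475078964976 z 0.05811196750125934 ang 1.5176342844879454
pos [ 0.5618 -0.0086  0.1443] xhead 2.78 op 0.0 tool cm [0.03 0.06 9.43] wz -0.2 zax [-0. -0. -1.] F [ 0.2 -0.1  0.4]
```

Wrist and top agree at 1.515 rad, so 3.2° short. I'll return behind the tab and push the rest.

>>> {"fn": "step_arm", "kwargs": {
  "series": [
    {"wx": 0, "wy": 0, "wz": 0, "tx": 2.34, "ty": 2.18, "tz": 0, "hand": 0},
    {"wx": 0, "wy": 0, "wz": 0, "tx": 2.34, "ty": 2.18, "tz": 0, "hand": 0},
    {"wx": 0, "wy": 0, "wz": 0, "tx": 2.34, "ty": 2.18, "tz": 0, "hand": 0},
    {"wx": 0, "wy": 0, "wz": 0, "tx": 2.34, "ty": 2.18, "tz": 0, "hand": 0},
    {"wx": 0, "wy": 0, "wz": 0, "tx": 0, "ty": 0, "tz": 0, "hand": 0}
  ]
}}

```text
clock: 15.35
eef_pos: [0.5041, 0.107, 0.1441]
orientation: [-0.565, -3.089, -0.001]
ft_force: [-0.3, -0.6, -0.2]
opening: -0.001
grasp_force: 0.0
```

>>> {"fn": "step_arm", "kwargs": {
  "series": [
    {"wx": 0, "wy": 0, "wz": 0, "tx": 0, "ty": 0, "tz": 3, "hand": 0},
    {"wx": 0, "wy": 0, "wz": 0, "tx": 0, "ty": 0, "tz": 3, "hand": 0},
    {"wx": 0, "wy": 0, "wz": 0, "tx": 0, "ty": 0, "tz": 2, "hand": 0},
    {"wx": 0, "wy": 0, "wz": 0, "tx": 0, "ty": 0, "tz": 1, "hand": 0},
    {"wx": 0, "wy": 0, "wz": 0, "tx": 0, "ty": 0, "tz": 0, "hand": 0}
  ]
}}

```text
clock: 15.85
eef_pos: [0.5049, 0.1042, 0.0531]
orientation: [-0.57, -3.087, 0.001]
ft_force: [0.4, 0.2, -0.1]
opening: -0.0
grasp_force: 0.0
```

Run:
```python
from m import *
delta(read_state(),(.5182,.1016),.0542,2.778)
```

```text
pos [0.5049 0.1042 0.0531] xhead 2.776 op -0.0 tool cm [-1.34  0.23 -0.12] wz -0.1 zax [-0.003 -0.    -1.   ] F [ 0.4  0.2 -0.1]
```

>>> {"fn": "step_arm", "kwargs": {
  "series": [
    {"wx": 0, "wy": 0, "wz": 0, "tx": -0.5, "ty": 0.1, "tz": 0, "hand": 0},
    {"wx": 0, "wy": 0, "wz": 0, "tx": -0.5, "ty": 0.1, "tz": 0, "hand": 0},
    {"wx": 0, "wy": 0, "wz": 0, "tx": -0.3, "ty": 0, "tz": 0, "hand": 0},
    {"wx": 0, "wy": 0, "wz": 0, "tx": 0, "ty": 0, "tz": 0, "hand": 0},
    {"wx": 0, "wy": 0, "wz": 0, "tx": 0, "ty": 0, "tz": 0, "hand": 0}
  ]
}}

```text
clock: 16.35
eef_pos: [0.519, 0.1023, 0.0547]
orientation: [0.569, 3.089, 0.0]
ft_force: [0.1, 0.2, 0.5]
opening: 0.0
grasp_force: 0.0
```

Run:
```python
from m import *
delta(read_state(),(.5182,.1016),.0542,2.778)
```

```text
pos [0.519  0.1023 0.0547] xhead 2.777 op 0.0 tool cm [ 0.05 -0.09  0.05] wz -0.0 zax [ 0.001 -0.    -1.   ] F [0.1 0.2 0.5]
```

>>> {"fn": "step_arm", "kwargs": {
  "series": [
    {"wx": 0, "wy": 0, "wz": -1, "tx": -0.1, "ty": -0.03, "tz": 0, "hand": 0},
    {"wx": 0, "wy": 0, "wz": -1, "tx": -0.1, "ty": -0.03, "tz": 0, "hand": 0},
    {"wx": 0, "wy": 0, "wz": -1.2, "tx": -0.12, "ty": -0.04, "tz": 0, "hand": 0},
    {"wx": 0, "wy": 0, "wz": 0, "tx": 0, "ty": 0, "tz": 0, "hand": 0},
    {"wx": 0, "wy": 0, "wz": 0, "tx": 0, "ty": 0, "tz": 0, "hand": 0}
  ]
}}

```text
clock: 16.85
eef_pos: [0.521, 0.1004, 0.0543]
orientation: [-0.482, -3.104, -0.0]
ft_force: [-2.5, 1.6, 1.3]
opening: 0.002
grasp_force: 1.2
```

```bash
python3 tab.py|tail -1
python3 - <<'E'
from m import *
delta(read_state(),(.5182,.1016),.0542,2.778)
E
```

```text
tab n 45 [0.5398 0.0953 0.106 ] r 0.054874683706252925 ang-OFF 1.627573828913203
pos [0.521  0.1004 0.0543] xhead 2.833 op 0.0 tool cm [0.3  0.03 0.01] wz 3.2 zax [-0.  0. -1.] F [-2.5  0.6  2. ]
```

The reading rose by 0.06 rad, which puts the tab at about 1.575. Backing off, rising, and returning over the button to verify.

>>> {"fn": "step_arm", "kwargs": {
  "series": [
    {"wx": 0, "wy": 0, "wz": 0, "tx": 0.5, "ty": 0, "tz": 0, "hand": 0},
    {"wx": 0, "wy": 0, "wz": 0, "tx": 0.8, "ty": 0, "tz": 0, "hand": 0},
    {"wx": 0, "wy": 0, "wz": 0, "tx": 0, "ty": 0, "tz": -3, "hand": 0},
    {"wx": 0, "wy": 0, "wz": 0, "tx": 0, "ty": 0, "tz": -3, "hand": 0},
    {"wx": 0, "wy": 0, "wz": 0, "tx": 0, "ty": 0, "tz": -3, "hand": 0}
  ]
}}

```text
clock: 17.45
eef_pos: [0.508, 0.1043, 0.1451]
orientation: [-0.482, -3.104, 0.0]
ft_force: [0.3, 0.4, -0.3]
opening: 0.005
grasp_force: 0.0
```

>>> {"fn": "step_arm", "kwargs": {
  "series": [
    {"wx": 0, "wy": 0, "wz": 3.2, "tx": -2.2, "ty": -2.2, "tz": 0, "hand": 0},
    {"wx": 0, "wy": 0, "wz": 0, "tx": -2.2, "ty": -2.2, "tz": 0, "hand": 0},
    {"wx": 0, "wy": 0, "wz": 0, "tx": -2.2, "ty": -2.2, "tz": 0, "hand": 0},
    {"wx": 0, "wy": 0, "wz": 0, "tx": -2.2, "ty": -2.2, "tz": 0, "hand": 0},
    {"wx": 0, "wy": 0, "wz": 0, "tx": 0, "ty": 0, "tz": 0, "hand": 0}
  ]
}}

```text
clock: 17.95
eef_pos: [0.5621, -0.0117, 0.1444]
orientation: [0.574, 3.087, -0.002]
ft_force: [-0.8, 1.4, 0.3]
opening: 0.004
grasp_force: 0.0
```

```bash
python3 wt.py
```

```text
green [331.2 108.5] 475 [0.5275 0.0702]
orange [367.  32.] 615 [0.4823 0.1136]
blue [503.8  38.2] 394 [0.5223 0.2199]
yellow [256.8 184.7] 926 [ 0.5616 -0.0065]
red [383.2 112.1] 1215 [0.5382 0.0971]
red2 [387.2 122.9] 12 [0.5465 0.0978]
fit [0.55649982 0.14658886 2.78201377] 0.0013334189720017042
tab 845 r 0.05342899855412997 ang 1.5768216904739267 zmean 0.10531292944840842
tab axis dir [np.float64(-1.5710056561649797), np.float64(1.5706016902452271)]
nose 31 r 0.07212279459631794 0.07702555395731639 z 0.05791400043928811 ang 1.5701277930006041
pos [ 0.5621 -0.0117  0.1444] xhead 2.774 op 0.0 tool cm [0.19 0.34 9.44] wz -0.6 zax [ 0.001 -0.002 -1.   ] F [-0.8  1.4  0.3]
```

Selector confirmed at 1.571–1.577 (nose 1.570). Now the button: its top is at z 0.068, so contact comes at TCP z of about 0.035.

>>> {"fn": "step_arm", "kwargs": {
  "series": [
    {"wx": 0, "wy": 0, "wz": 0, "tx": 0.2, "ty": 0.35, "tz": 3, "hand": 0},
    {"wx": 0, "wy": 0, "wz": 0, "tx": 0, "ty": 0, "tz": 3, "hand": 0},
    {"wx": 0, "wy": 0, "wz": 0, "tx": 0, "ty": 0, "tz": 2.5, "hand": 0},
    {"wx": 0, "wy": 0, "wz": 0, "tx": 0, "ty": 0, "tz": 1.2, "hand": 0},
    {"wx": 0, "wy": 0, "wz": 0, "tx": 0, "ty": 0, "tz": 0, "hand": 0}
  ]
}}

```text
clock: 18.5
eef_pos: [0.5586, -0.0035, 0.0455]
orientation: [-0.567, -3.086, -0.0]
ft_force: [0.5, 0.5, -0.1]
opening: -0.001
grasp_force: 0.0
```

>>> {"fn": "step_arm", "kwargs": {
  "series": [
    {"wx": 0, "wy": 0, "wz": 0, "tx": 0, "ty": 0, "tz": 0.3, "hand": 0},
    {"wx": 0, "wy": 0, "wz": 0, "tx": 0, "ty": 0, "tz": 0.3, "hand": 0},
    {"wx": 0, "wy": 0, "wz": 0, "tx": 0, "ty": 0, "tz": 0.2, "hand": 0},
    {"wx": 0, "wy": 0, "wz": 0, "tx": 0, "ty": 0, "tz": 0.2, "hand": 0},
    {"wx": 0, "wy": 0, "wz": 0, "tx": 0, "ty": 0, "tz": 0, "hand": 0}
  ]
}}

```text
clock: 19.0
eef_pos: [0.5616, -0.0047, 0.0381]
orientation: [0.569, 3.087, 0.0]
ft_force: [1.1, 1.1, 1.7]
opening: 0.001
grasp_force: 1.5
```

Run:
```python
from m import *
delta(read_state(),(.5617,-.0075),.03,2.778)
```

```text
pos [ 0.5616 -0.0047  0.0381] xhead 2.777 op 0.0 tool cm [-0.11 -0.26  0.81] wz -0.0 zax [ 0.002 -0.    -1.   ] F [1.1 1.1 1.7]
```

>>> {"fn": "step_arm", "kwargs": {
  "series": [
    {"wx": 0, "wy": 0, "wz": 0, "tx": 0, "ty": 0, "tz": -0.5, "hand": 0},
    {"wx": 0, "wy": 0, "wz": 0, "tx": -0.1, "ty": -0.25, "tz": 0, "hand": 0},
    {"wx": 0, "wy": 0, "wz": 0, "tx": 0, "ty": 0, "tz": 0.4, "hand": 0},
    {"wx": 0, "wy": 0, "wz": 0, "tx": 0, "ty": 0, "tz": 0.3, "hand": 0},
    {"wx": 0, "wy": 0, "wz": 0, "tx": 0, "ty": 0, "tz": 0.2, "hand": 0}
  ]
}}

```text
clock: 19.5
eef_pos: [0.5613, -0.0078, 0.0347]
orientation: [0.569, 3.089, -0.001]
ft_force: [-7.6, -0.8, 22.2]
opening: 0.001
grasp_force: 11.1
```

>>> {"fn": "step_arm", "kwargs": {
  "series": [
    {"wx": 0, "wy": 0, "wz": 0, "tx": 0, "ty": 0, "tz": 0.1, "hand": 0},
    {"wx": 0, "wy": 0, "wz": 0, "tx": 0, "ty": 0, "tz": 0, "hand": 0},
    {"wx": 0, "wy": 0, "wz": 0, "tx": 0, "ty": 0, "tz": 0, "hand": 0},
    {"wx": 0, "wy": 0, "wz": 0, "tx": 0, "ty": 0, "tz": 0, "hand": 0},
    {"wx": 0, "wy": 0, "wz": 0, "tx": 0, "ty": 0, "tz": 0, "hand": 0}
  ]
}}

```text
clock: 20.0
eef_pos: [0.5613, -0.0079, 0.0348]
orientation: [0.568, 3.089, -0.002]
ft_force: [-6.6, -0.2, 19.7]
opening: -0.0
grasp_force: 9.7
```

>>> {"fn": "step_arm", "kwargs": {
  "series": [
    {"wx": 0, "wy": 0, "wz": 0, "tx": 0, "ty": 0, "tz": 0.1, "hand": 0},
    {"wx": 0, "wy": 0, "wz": 0, "tx": 0, "ty": 0, "tz": 0, "hand": 0},
    {"wx": 0, "wy": 0, "wz": 0, "tx": 0, "ty": 0, "tz": 0, "hand": 0},
    {"wx": 0, "wy": 0, "wz": 0, "tx": 0, "ty": 0, "tz": 0, "hand": 0},
    {"wx": 0, "wy": 0, "wz": 0, "tx": 0, "ty": 0, "tz": 0, "hand": 0}
  ]
}}

```text
clock: 20.5
eef_pos: [0.5613, -0.0079, 0.0347]
orientation: [0.568, 3.089, -0.002]
ft_force: [-9.8, -0.1, 25.2]
opening: 0.001
grasp_force: 12.8
```

Run:
```python
from m import *
delta(read_state(),(.5617,-.0075),.03,2.778)
p=snapshot('wrist');st=read_state();T=cam2world(p,st);D=p['depth']
K=np.array([[p['fx'],0,p['cx']],[0,p['fy'],p['cy']],[0,0,1]])
v,u=np.nonzero(D>0);n=cv2.undistortPoints(np.c_[u,v].astype(float)[:,None],K,np.array(p['dist_coeffs'],float))[:,0]
P=(np.c_[n,np.ones(len(n))]*D[v,u][:,None])@T[:3,:3].T+T[:3,3]
h=cv2.cvtColor(p['pixels'],cv2.COLOR_BGR2HSV)[v,u];r=np.hypot(P[:,0]-.5617,P[:,1]+.0075)
y=(h[:,0]>18)&(h[:,0]<36)&(h[:,1]>110)&(r<.03);print('yellow',y.sum(),np.percentile(P[y,2],[10,50,90]) if y.sum() else '')
k=(r<.03)&(h[:,2]<70)&(P[:,2]<.08)&(P[:,2]>.045);print('black',k.sum(),np.histogram(P[k,2],np.arange(.046,.08,.003)) if k.sum() else '')
```

```text
pos [ 0.5613 -0.0079  0.0347] xhead 2.778 op 0.0 tool cm [-0.02  0.05  0.47] wz -0.0 zax [ 0.    -0.001 -1.   ] F [-9.8 -0.1 25.2]
yellow 585 [0.0621816  0.06444014 0.06565969]
black 2623 (array([   0,   21,  128,  134,  620, 1441,    0,    6,   27,   98,  103]), array([0.046, 0.049, 0.052, 0.055, 0.058, 0.061, 0.064, 0.067, 0.07 ,
       0.073, 0.076, 0.079]))
```

A hard stop at 25 N. Releasing, then comparing the button height to confirm full travel and return.

>>> {"fn": "step_arm", "kwargs": {
  "series": [
    {"wx": 0, "wy": 0, "wz": 0, "tx": 0, "ty": 0, "tz": -1, "hand": 0},
    {"wx": 0, "wy": 0, "wz": 0, "tx": 0, "ty": 0, "tz": -2, "hand": 0},
    {"wx": 0, "wy": 0, "wz": 0, "tx": 0, "ty": 0, "tz": -3, "hand": 0},
    {"wx": 0, "wy": 0, "wz": 0, "tx": 0, "ty": 0, "tz": -4, "hand": 0},
    {"wx": 0, "wy": 0, "wz": 0, "tx": 0, "ty": 0, "tz": 0, "hand": 0}
  ]
}}

```text
clock: 21.05
eef_pos: [0.5641, -0.0079, 0.1367]
orientation: [0.567, 3.08, -0.0]
ft_force: [0.2, -0.1, 1.6]
opening: -0.003
grasp_force: 0.0
```

```bash
python3 wt.py|tail -5
python3 - <<'E'
from m import *
st=read_state();p=snapshot('wrist');T=cam2world(p,st);D=p['depth']
K=np.array([[p['fx'],0,p['cx']],[0,p['fy'],p['cy']],[0,0,1]])
v,u=np.nonzero(D>0);n=cv2.undistortPoints(np.c_[u,v].astype(float)[:,None],K,np.array(p['dist_coeffs'],float))[:,0]
P=(np.c_[n,np.ones(len(n))]*D[v,u][:,None])@T[:3,:3].T+T[:3,3]
h=cv2.cvtColor(p['pixels'],cv2.COLOR_BGR2HSV)[v,u];r=np.hypot(P[:,0]-.5617,P[:,1]+.0075)
y=(h[:,0]>18)&(h[:,0]<36)&(h[:,1]>110)&(r<.03);print('yellow',y.sum(),np.percentile(P[y,2],[10,50,90]),P[y].mean(0))
E
```

```text
fit [0.55643231 0.14550482 2.78186544] 0.0022038365600504095
tab 920 r 0.052586157367834334 ang 1.5717989779096642 zmean 0.10530555238140984
tab axis dir [np.float64(-1.572763417257), np.float64(1.5688439291532066)]
nose 37 r 0.07207461449142043 0.07680141700842932 z 0.05793617149040347 ang 1.5689912313025363
pos [ 0.5641 -0.0079  0.1367] xhead 2.777 op -0.0 tool cm [ 0.3  -0.11  8.67] wz -0.4 zax [ 0.009 -0.002 -1.   ] F [ 0.2 -0.1  1.6]
yellow 1085 [0.06445524 0.07113956 0.07214588] [ 0.56076661 -0.00663277  0.07009363]
```

The button travelled 6 mm (0.0715 to 0.0655) and is back up. The selector still reads 1.57 and the arm is clear, so I'm handing in.

```bash
python3 -c "
from bench import *
print(close_job())"
```

```text
the job is handed in; nothing more can be done
None
```

I pushed the selector's tab from one side until its pointer measured 1.57 rad (green mark at 1.571), then pressed the start button its full 6 mm and it came back up; the pot, vase, saucer and dibber were never approached, though I took no final picture of them, and the job was handed in at about 21 s.

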